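Find the radius templates that fit a carver's bracket

TASK

Check the two rounded corners of the bracket blank on the dark mat with the plywood radius templates: find the concave one that fits its outside corner and the convex one that fits its inside corner, push each home flat on the bench so that it touches all along the curve and both straight edges and cannot rock, and leave both seated there. The two templates that do not fit must be left flat on the bench, not touching that bracket, and the mallet, gouge and dividers are to be left alone.

Things in the scene. Friction and masses are not known exactly. Their poses are not given: they have to be found in the camera images.
- bracket_p: L-shaped lime-wood bracket blank, 22 mm thick, screwed to the bench from below (does not move). Legs at right angles, 50 mm wide, 170 mm long from the outside corner. Outside corner rounded to 50 mm, inside corner to 20 mm radius. x bisects the legs, into the L's open side; z up. Origin: underside, on the bisector; the outer edges would meet at x = -35.4 mm, the inner ones at x = +35.4 mm.
- bracket_q: L-shaped lime-wood bracket blank, 22 mm thick, screwed to the bench from below (does not move). Legs at right angles, 50 mm wide, 170 mm long from the outside corner. Outside corner rounded to 30 mm, inside corner to 35 mm radius. x bisects the legs, into the L's open side; z up. Origin: underside, on the bisector; the outer edges would meet at x = -35.4 mm, the inner ones at x = +35.4 mm.
- bracket_p_outer (a point): centre of the 50 mm arc of bracket_p's outside corner, at its underside, x = 35.4 mm in the bracket's frame. A fitting concave template sits outside this corner with its arc centre here and its x pointing the same way as the bracket's x.
- bracket_p_inner (a point): centre of the 20 mm arc of bracket_p's inside corner, at its underside, x = 63.6 mm in the bracket's frame. A fitting convex template sits inside the L with its arc centre here and its x pointing the same way as the bracket's x.
- bracket_q_outer (a point): centre of the 30 mm arc of bracket_q's outside corner, at its underside, x = 7.1 mm in the bracket's frame. A fitting concave template sits outside this corner with its arc centre here and its x pointing the same way as the bracket's x.
- bracket_q_inner (a point): centre of the 35 mm arc of bracket_q's inside corner, at its underside, x = 84.9 mm in the bracket's frame. A fitting convex template sits inside the L with its arc centre here and its x pointing the same way as the bracket's x.
- concave_50: Loose plywood radius template, blue grip, concave, 50 mm: a flat 9 mm L of two 34 mm wide arms at right angles, its inner corner a hollow quarter round of 50 mm radius that runs into the arms' straight inner edges. 130 g. Origin: underside, below the grip's centre. x bisects the arms, into the L's open side; the inner edges would meet at x = +12.7 mm; each is 65 mm long from there. z up.
- concave_50_arc (a point): centre of the hollow 50 mm arc of concave_50, at its underside, x = +83.4 mm in the template's frame. The hardwood grip stands upright on the plate: 18 mm thick along x, 50 mm long along y, from 9 to 60 mm above the bench.
- concave_30: Loose plywood radius template, red grip, concave, 30 mm: a flat 9 mm L of two 34 mm wide arms at right angles, its inner corner a hollow quarter round of 30 mm radius that runs into the arms' straight inner edges. 130 g. Origin: underside, below the grip's centre. x bisects the arms, into the L's open side; the inner edges would meet at x = +12.7 mm; each is 65 mm long from there. z up.
- concave_30_arc (a point): centre of the hollow 30 mm arc of concave_30, at its underside, x = +55.2 mm in the template's frame. The hardwood grip stands upright on the plate: 18 mm thick along x, 50 mm long along y, from 9 to 60 mm above the bench.
- convex_20: Loose plywood radius template, yellow grip, convex, 20 mm: a flat 90 mm square, 9 mm thick, one corner rounded to 20 mm radius, the others sharp. 130 g. Origin: underside, below the grip's centre, the middle of the square. x runs along the diagonal away from the rounded corner, which lies at negative x; the opposite sharp corner is at x = +63.6 mm. z up.
- convex_20_arc (a point): centre of the 20 mm arc of convex_20's rounded corner, at its underside, x = -35.4 mm in the template's frame. The hardwood grip stands upright on the plate: 18 mm thick along x, 50 mm long along y, from 9 to 60 mm above the bench.
- convex_35: Loose plywood radius template, green grip, convex, 35 mm: a flat 90 mm square, 9 mm thick, one corner rounded to 35 mm radius, the others sharp. 130 g. Origin: underside, below the grip's centre, the middle of the square. x runs along the diagonal away from the rounded corner, which lies at negative x; the opposite sharp corner is at x = +63.6 mm. z up.
- convex_35_arc (a point): centre of the 35 mm arc of convex_35's rounded corner, at its underside, x = -14.1 mm in the template's frame. The hardwood grip stands upright on the plate: 18 mm thick along x, 50 mm long along y, from 9 to 60 mm above the bench.
- mat_centre (a point): centre of the dark grey non-slip mat, 470 mm (x) by 800 mm (y), flush with the bench top. One of the two brackets lies on it, much nearer to this point than the other, a neighbour's, which lies on bare wood off the mat's right-hand edge, as the robot sees it.
- mallet: carver's round mallet, loose, standing on its dark head (94 mm across, 112 mm high), handle up to 245 mm. Origin: centre of the head's underside. Not needed.
- gouge: carving gouge, loose, 260 mm long, wooden handle 27 mm thick, lying along its x with the blade to +x. Origin: below the ferrule. Not needed.
- dividers: steel dividers, loose, 160 mm long, lying half open. Origin: near the middle, at bench height; its x runs from the hinge to the points. Not needed.
There are look-alikes about, which are no part of the job. What is shaped like the convex_20 but purple or turquoise is not meant.

How it is judged:
At the end, for the whole second after the job is handed in: On the mat's bracket the matching concave and convex templates are seated: arc centres within 2 mm of the corners' arc centres, x axes within 0.04 rad. All four templates lie flat (below 3 mm, tilt under 0.04 rad), at rest; the other two do not touch that bracket (((horizontal distance between bracket_p and mat_centre below 0.25 m and horizontal distance between concave_50_arc and bracket_p_outer below 0.002 m and angle between the x axis of each of concave_50, convex_20 and the x axis of bracket_p, either way round below 0.04 rad and horizontal distance between convex_20_arc and bracket_p_inner below 0.002 m and contact force between each of concave_30, convex_35 and bracket_p below 0.05 N) or (horizontal distance between bracket_q and mat_centre below 0.25 m and horizontal distance between concave_30_arc and bracket_q_outer below 0.002 m and angle between the x axis of each of concave_30, convex_35 and the x axis of bracket_q, either way round below 0.04 rad and horizontal distance between convex_35_arc and bracket_q_inner below 0.002 m and contact force between each of concave_50, convex_20 and bracket_q below 0.05 N)) and height (world z) of each of concave_50, concave_30, convex_20, convex_35 below 0.003 m and angle between each of concave_50, concave_30, convex_20, convex_35's own z axis and vertical below 0.04 rad and linear speed of each of concave_50, concave_30, convex_20, convex_35 below 0.01 m/s).
It fails at once if mallet shifted by more than 30 mm (distance of mallet from where it was at the start of the episode above 0.03 m).
It fails at once if gouge shifted by more than 30 mm (distance of gouge from where it was at the start of the episode above 0.03 m).
It fails at once if dividers shifted by more than 30 mm (distance of dividers from where it was at the start of the episode above 0.03 m).
It also fails if it takes over 58 s, if anything falls off the work surface, if the arm or the gripper's body presses on something with over 40 N, if the wrist force passes 120 N, or if a joint passes its speed limit or range.

ROBOT

A 6-joint arm with a two-finger parallel gripper is mounted at the origin on the work surface. World frame = base frame: x ahead of the robot, y to its left, z up, the work surface at z = 0. Lengths are in m, angles in rad, forces in N, time in s.
With the tool pointing down it reaches from about 0.375 to 0.9 m from the base axis. Payload 3.1 kg.
Tool frame: the origin (TCP) lies at the very end of the fingers, on their centre line; the grasp point (between the pads) lies 19 mm behind it (tcp_to_grasp is the distance from the TCP to the grasp point, in m); z points along the fingers, y is the direction in which the jaws open and shut (so a half turn about z gives the same grasp; the last joint's range is limited). The gripper opens to 85 mm and grips with 20 to 120 N. Pads are 22 mm wide; open, the fingers measure 114 mm over their backs; the gripper's body (76 mm by 85 mm) begins 54 mm behind the grasp point. The pads swing forward as they close: fully open they stand 13 mm farther back than shut.
Start: joints at [-1.425, 0.527, 1.433, -0, 1.181, -0.178], TCP at [0.199, -0.592, 0.231] pointing down, gripper open.
Joint ranges: [-3.08, 3.08], [-0.75, 2.2], [0.22, 2.44], [-1.43, 4.57], [0, 2.65], [-2.85, 2.85]. Speed limits (rad/s): [2.79, 2.79, 3.14, 3.14, 3.14, 3.14].

INTERFACE

Orientations are given as a unit quaternion [x, y, z, w].
In Python, from station import sense, snapshot, camera_info, sign_off, tcp_to_grasp gives the robot as it stands.
- The arm moves only by the shell command python3 -m inch 'ROWS' [FORCE]. ROWS is JSON, a list of rows, each a list of 3 entries, a list of its own where there are three numbers: the closure, from -1 (fully open) to 1 (shut), so that 0 is half open, then the shift along the tool's x, y, z normalised to -1 to 1, where 1 is 10 cm, then the turn, a rotation vector about the tool's x, y, z normalised to -1 to 1, where 1 is 360 degrees. In form: [[jaw, [dx, dy, dz], [ax, ay, az]], ...]. A call has 1 to 20 rows; each row is the pose to reach, as a shift and turn from the pose commanded when the call began, along the tool's axes at that moment, turning the shorter way round; what a row does not reach only later rows make up. A row lasts 1/10 s, in which the tool goes at most 50 mm and 8.59 degrees, less where a joint would pass 70% of its speed; a pose out of reach is approached as far as the arm can. A call with a number of a shift or a turn outside -1 to 1 is refused whole. A call with a gripper value outside its range is refused whole. The fingers move at their own pace and stop on an object; FORCE is the grip in N (left out, the last holds). Time passes only in rows, so rows that repeat a pose let the fingers close. It gives the time, the measured TCP pose, the force and the opening at its end, in the units of the state.
- sense(): the state, without advancing time (a new reading comes with each control period).
- snapshot(name): name is "scene" or "top" or "wrist"; returns (picture, depth): 420x560x3 uint8, blue, green, red; 420x560 float32, m along the optical axis (not along the pixel's ray), 0 where there is no reading.
- camera_info(name): a dict with "K" (3x3 intrinsics, pixels), "dist" ([k1, k2, p1, p2, k3] as OpenCV has them; the pictures are not rectified), "origin" and "orientation" of the camera in the world. Camera axes: x right, y down, z forward; pixel columns grow to the right and rows downward; lengths in m; the calibration is good to about 2 mm. A picture is of the moment at which its call begins: read the wrist's pose just before it. camera_info takes no time and is no camera call; for the wrist camera it gives the pose at the moment of the call.
- sign_off(): hands the job in, once; it reports no verdict.
The state is a dict: "t": time; "q": joint angles; "qd": joint speeds; "tau": joint torques, N m; "tcp_pos": TCP position; "tool_rot": TCP orientation; "force": force on the tool from outside, world axes, zero at the start; "ft_torque": the same for the moment, N m; "finger_gap": opening from 0.0 (shut) to 1.0 (fully open).
Only numpy, scipy, OpenCV 4.12 (cv2) and the standard library are available. Lean on these libraries where they do the work, as an engineer would, in place of code of your own. Each camera call takes 0.05 s, during which the arm holds its last target.

## Working session

There is one attempt and no reset: what is moved stays moved. The work goes in short steps, Python scripts to look and compute and a shell command to move; the robot and the scene stay as the last step left them, time stands still between calls to the robot, and variables do not carry over. Pictures are saved under pics/ and viewed, and the job is handed in when it is done.

```bash
ls; mkdir -p pics; python3 - <<'E'
from station import *
import cv2
s=sense();print(s['t'],s['tcp_pos'],s['tool_rot'],s['finger_gap'],tcp_to_grasp)
for n in ('scene','top','wrist'):
    c=camera_info(n);print(n,c)
for n in ('scene','top'):
    p,d=snapshot(n);cv2.imwrite(f'pics/{n}0.png',p);__import__('numpy').savez(f'{n}0.npz',p=p,d=d)
E
```

```text
pics
0.0 [ 0.19935165 -0.59159673  0.23031091] [ 9.86842281e-01  1.61682140e-01  3.68442321e-06 -1.09404773e-03] 0.9991349253083603 0.0187
scene {'K': array([[504.19842709,   0.        , 280.10855277],
       [  0.        , 504.19842709, 206.66292874],
       [  0.        ,   0.        ,   1.        ]]), 'dist': array([0.05377784, 0.        , 0.        , 0.        , 0.        ]), 'origin': array([1.71383903, 0.61217547, 0.89016534]), 'orientation': array([ 0.47102439,  0.74192986, -0.40918197, -0.24545106])}
top {'K': array([[443.82228101,   0.        , 273.39207068],
       [  0.        , 443.82228101, 208.52716775],
       [  0.        ,   0.        ,   1.        ]]), 'dist': array([-0.08758136,  0.        ,  0.        ,  0.        ,  0.        ]), 'origin': array([0.41670707, 0.02661906, 1.35518027]), 'orientation': array([-0.70651959,  0.70652777, -0.02822431,  0.02918854])}
wrist {'K': array([[319.53770012,   0.        , 279.94724518],
       [  0.        , 319.53770012, 210.66321249],
       [  0.        ,   0.        ,   1.        ]]), 'dist': array([-0.0670224,  0.       ,  0.       ,  0.       ,  0.       ]), 'origin': array([ 0.27741584, -0.56707477,  0.37379716]), 'orientation': array([ 0.80203255, -0.57538733, -0.09421513,  0.12960216])}
```

View pics/top0.png

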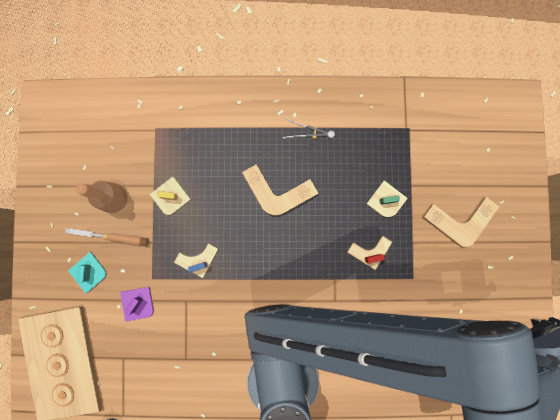

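View pics/scene0.png

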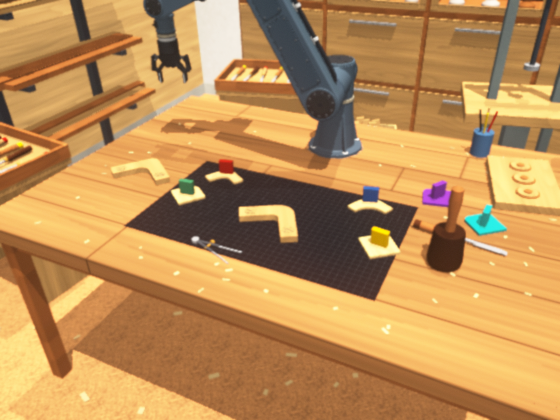

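The top view shows the mat bracket at about (278,195), and its outer corner is near (272,214), visibly rounder than the neighbour's at (463,245). Yellow (168,197), green (388,200), blue (197,262) and red (372,258) templates are on the mat. The purple (137,303) and turquoise (87,272) look-alikes sit off to the left.

```bash
cat > h.py <<'E'
import numpy as np, cv2
from scipy.spatial.transform import Rotation as R
def cast(c,uv,z):
    uv=np.asarray(uv,float).reshape(-1,1,2)
    n=cv2.undistortPoints(uv,c['K'],c['dist'])[:,0]
    r=np.c_[n,np.ones(len(n))]@R.from_quat(c['orientation']).as_matrix().T
    o=np.array(c['origin']); return o+r*((z-o[2])/r[:,2])[:,None]
def proj(c,P):
    M=R.from_quat(c['orientation']).as_matrix()
    X=(np.asarray(P,float)-c['origin'])@M
    return cv2.projectPoints(X.reshape(-1,1,3),np.zeros(3),np.zeros(3),c['K'],c['dist'])[0][:,0]
E
python3 - <<'E'
from station import *
from h import *
d=np.load('top0.npz');p=d['p'];c=camera_info('top')
hsv=cv2.cvtColor(p,cv2.COLOR_BGR2HSV)
for n,(lo,hi) in dict(blue=((100,90,40),(125,255,255)),green=((50,60,30),(88,255,255)),red=((0,190,60),(6,255,255)),yellow=((22,190,120),(32,255,255))).items():
    m=cv2.inRange(hsv,np.array(lo),np.array(hi)); 
    k,l,st,ce=cv2.connectedComponentsWithStats(m)
    for i in range(1,k):
        if st[i,4]>25:
            pts=np.argwhere(l==i)[:,::-1].astype(np.float32)
            print(n,st[i],ce[i].round(1),cast(c,ce[i],0.06)[0].round(4))
x=p[145:230,225:335]; cv2.imwrite('pics/crop0.png',cv2.resize(x,None,fx=6,fy=6,interpolation=cv2.INTER_CUBIC))
for u,v in [(247,172),(257,166),(313,180),(318,193),(277,214),(268,210)]: print((u,v),cast(c,(u,v),0.022)[0].round(4))
for q in [(153,128),(410,128),(413,279),(153,279)]: print(q,cast(c,q,0)[0].round(3))
E
```

```text
blue [189 263  16   9  76] [196.1 267. ] [0.3515 0.2533 0.06  ]
green [380 196  20   8 109] [389.4 199.6] [ 0.5486 -0.3139  0.06  ]
green [ 69 252  37  41 854] [ 87.6 272.2] [0.334  0.5759 0.06  ]
(247, 172) [0.6365 0.1086 0.022 ]
(257, 166) [0.655  0.0783 0.022 ]
(313, 180) [ 0.612  -0.0917  0.022 ]
(318, 193) [ 0.5723 -0.1065  0.022 ]
(277, 214) [0.5087 0.0176 0.022 ]
(268, 210) [0.5208 0.0447 0.022 ]
(153, 128) [0.781 0.407 0.   ]
(410, 128) [ 0.781 -0.401  0.   ]
(413, 279) [ 0.311 -0.398  0.   ]
(153, 279) [0.311 0.396 0.   ]
```

View pics/crop0.png

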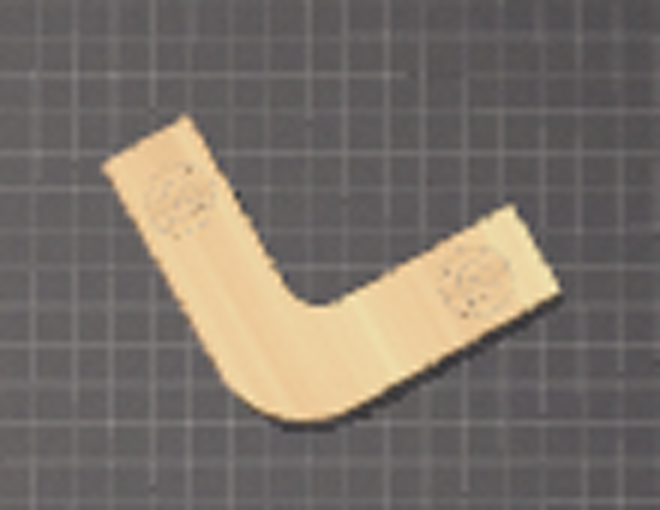

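The inside corner is tight and the outside corner large, which suggests bracket_p (50/20) with blue concave_50 and yellow convex_20. I'll check this with a fit from the wrist camera.

```bash
cat >> h.py <<'E'
def rel(s,pos,th=None):
    """shift (units of 10cm) in tool axes and yaw turn (units of 360deg about tool z) to go to pos with tool x at world angle th"""
    M=R.from_quat(s['tool_rot']).as_matrix()
    d=M.T@(np.array(pos)-s['tcp_pos'])/0.1
    t0=np.arctan2(M[1,0],M[0,0]); a=0 if th is None else -((th-t0+np.pi)%(2*np.pi)-np.pi)/(2*np.pi)
    return d.round(4),round(a,5),round(t0,4)
E
python3 - <<'E'
from station import *
from h import *
s=sense();c=camera_info('wrist');M=R.from_quat(s['tool_rot']).as_matrix()
C=R.from_quat(c['orientation']).as_matrix()
print(M.T@(c['origin']-s['tcp_pos']),M.T@C, cast(c,[(280,210),(280,400)],0)[:,:2])
print(rel(s,(0.42,0.03,0.33),0))
d=np.load('top0.npz');p=d['p'];c=camera_info('top')
hsv=cv2.cvtColor(p,cv2.COLOR_BGR2HSV)
for q in [(196,268),(168,197),(372,258),(388,200)]: print(hsv[q[1],q[0]])
m=((hsv[...,2]>130)&(hsv[...,1]>60)).astype(np.uint8); m[:140]=0;m[235:]=0;m[:,:230]=0;m[:,330:]=0
ct=max(cv2.findContours(m,cv2.RETR_EXTERNAL,cv2.CHAIN_APPROX_NONE)[0],key=cv2.contourArea)[:,0]
W=cast(c,ct,0.022)[:,:2]
def line(a,b):  # image pts
    A=cast(c,[a,b],.022)[:,:2];t=(A[1]-A[0])/np.linalg.norm(A[1]-A[0]);r=W-A[0]
    k=(abs(r@[-t[1],t[0]])<.006)&(r@t>0)&(r@t<np.linalg.norm(A[1]-A[0]))
    v=cv2.fitLine(W[k].astype(np.float32),cv2.DIST_HUBER,0,.001,.001).ravel();print(k.sum(),np.degrees(np.arctan2(v[1],v[0])));return v
Ls=[line((258,170),(272,191)),line((283,194),(309,181))]
A=np.array([[l[1],-l[0]] for l in Ls]);b=[A[i]@Ls[i][2:] for i in (0,1)]
print('inner meet',np.linalg.solve(A,b))
E
```

```text
[ 0.08184861  0.00136091 -0.1434424 ] [[ 1.05704585e-03 -9.48537002e-01 -3.16664552e-01]
 [ 9.99999433e-01  9.62563600e-04  4.54796910e-04]
 [-1.26581926e-04 -3.16664854e-01  9.48537482e-01]] [[ 0.15992468 -0.60618602]
 [-0.14079099 -0.70781308]]
(array([ 4.075 , -5.1896, -0.9845]), np.float64(0.05169), np.float64(0.3248))
[108 118 177]
[ 24 140 230]
[  1 182 192]
[ 72  87 175]
22 29.709116
25 -60.626102
inner meet [0.5569192  0.02249514]
```

```bash
for i in 1; do
python3 -m inch '[[-1,[0.34,-0.43,-0.08],[0,0,0]],[-1,[0.68,-0.86,-0.16],[0,0,0]],[-1,[0.68,-0.86,-0.16],[0,0,0]]]'
python3 -m inch '[[-1,[0.34,-0.43,-0.08],[0,0,0]],[-1,[0.68,-0.86,-0.16],[0,0,0]],[-1,[0.68,-0.86,-0.16],[0,0,0]]]'
python3 -m inch '[[-1,[0.34,-0.43,-0.08],[0,0,0]],[-1,[0.68,-0.86,-0.16],[0,0,0]],[-1,[0.68,-0.86,-0.16],[0,0,0]]]'
python3 -m inch '[[-1,[0.34,-0.43,-0.08],[0,0,0]],[-1,[0.68,-0.86,-0.16],[0,0,0]],[-1,[0.68,-0.86,-0.16],[0,0,0]]]'
python3 -m inch '[[-1,[0.34,-0.43,-0.08],[0,0,0]],[-1,[0.68,-0.86,-0.16],[0,0,0]],[-1,[0.68,-0.86,-0.16],[0,0,0]]]'
python3 -m inch '[[-1,[0.34,-0.43,-0.08],[0,0,0.02]],[-1,[0.68,-0.86,-0.16],[0,0,0.04]],[-1,[0.68,-0.86,-0.16],[0,0,0.052]],[-1,[0.68,-0.86,-0.16],[0,0,0.052]]]'
done
python3 - <<'E'
from station import *
from h import *
for k in range(1):
    s=sense();c=camera_info('wrist');p,d=snapshot('wrist');print(s['t'],s['tcp_pos'],rel(s,(.42,.03,.33),0))
    cv2.imwrite('pics/w1.png',p);np.savez('w1.npz',p=p,d=d,**c)
E
```

```text
t: 0.4
tcp_pos: [0.2374, -0.4833, 0.247]
tool_rot: [0.987, 0.163, 0.0, -0.003]
force: [-0.2, -0.6, -0.2]
finger_gap: 0.993
t: 0.7
tcp_pos: [0.274, -0.3809, 0.2634]
tool_rot: [0.987, 0.163, 0.0, -0.002]
force: [-0.0, 0.2, -0.1]
finger_gap: 0.999
t: 1.0
tcp_pos: [0.3107, -0.2789, 0.2795]
tool_rot: [0.987, 0.163, 0.0, -0.001]
force: [0.1, 0.2, -0.8]
finger_gap: 1.001
t: 1.3
tcp_pos: [0.3481, -0.1767, 0.2958]
tool_rot: [0.987, 0.164, 0.0, -0.0]
force: [-0.4, -0.7, 0.4]
finger_gap: 1.0
t: 1.6
tcp_pos: [0.386, -0.0741, 0.3119]
tool_rot: [0.986, 0.164, 0.001, 0.0]
force: [-0.9, -0.2, 0.2]
finger_gap: 1.005
t: 2.0
tcp_pos: [0.4234, 0.0276, 0.3277]
tool_rot: [1.0, 0.0, 0.001, 0.0]
force: [0.1, -0.6, -0.1]
finger_gap: 0.999
2.0 [0.42340624 0.02764984 0.3276643 ] (array([-0.034 , -0.0235, -0.0234]), np.float64(0.00011), np.float64(0.0007))
```

View pics/w1.png

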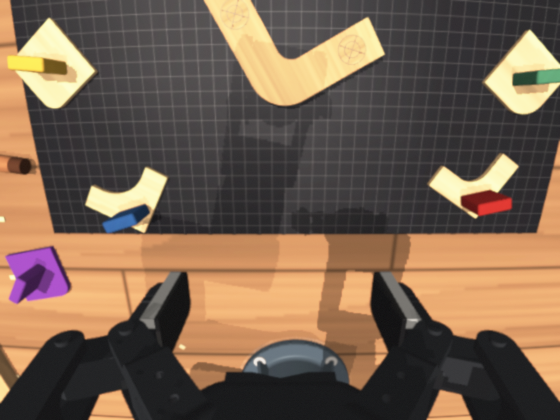

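Wrist view: the bracket's outer corner is at (285,100). Blue is at (125,218) with its L opening up-left, yellow at (40,66), red at (487,203) and green at (540,76). Purple (38,272) is off the mat and not wanted. Next I'll fit the bracket in this image and get rough poses for blue and yellow.

```bash
cat >> h.py <<'E'
def line(c,p,a,b,z,half=8,n=60,sgn=0):
    """edge line between image pts a,b: strongest gradient across, sub-pixel, cast to z; returns world 2D point, dir angle deg, rms mm, pts"""
    g=cv2.GaussianBlur(cv2.cvtColor(p,cv2.COLOR_BGR2GRAY).astype(np.float32),(0,0),1.)
    a=np.array(a,float);b=np.array(b,float);t=(b-a)/np.linalg.norm(b-a);nn=np.array([-t[1],t[0]])
    o=np.arange(-half,half+.01,.25);S=a+(b-a)*np.linspace(.05,.95,n)[:,None]
    X=S[:,None]+o[None,:,None]*nn
    v=cv2.remap(g,X[...,0].astype(np.float32),X[...,1].astype(np.float32),cv2.INTER_LINEAR)
    G=np.gradient(v,axis=1); k=(abs(G) if sgn==0 else G*sgn).argmax(1)
    W=cast(c,X[np.arange(n),k],z)[:,:2]
    for _ in range(4):
        m=W.mean(0);u=np.linalg.svd(W-m)[2][0];e=abs((W-m)@[-u[1],u[0]]);W=W[e<=max(.0006,2*np.median(e))]
    m=W.mean(0);u=np.linalg.svd(W-m)[2][0];e=(W-m)@[-u[1],u[0]]
    return m,u,np.degrees(np.arctan2(u[1],u[0])),e.std()*1e3,len(W)
def meet(l1,l2):
    A=np.array([[l[1][1],-l[1][0]] for l in (l1,l2)]);return np.linalg.solve(A,[A[0]@l1[0],A[1]@l2[0]])
E
python3 - <<'E'
from h import *
d=np.load('w1.npz');p=d['p'];c={k:d[k] for k in ('K','dist','origin','orientation')}
q=p[0:120,190:400];cv2.imwrite('pics/w1a.png',cv2.resize(q,None,fx=3.8,fy=3.8,interpolation=cv2.INTER_CUBIC))
q=p[140:250,60:200];cv2.imwrite('pics/w1b.png',cv2.resize(q,None,fx=5,fy=5,interpolation=cv2.INTER_CUBIC))
E
```

```text
(no output)
```

View pics/w1a.png

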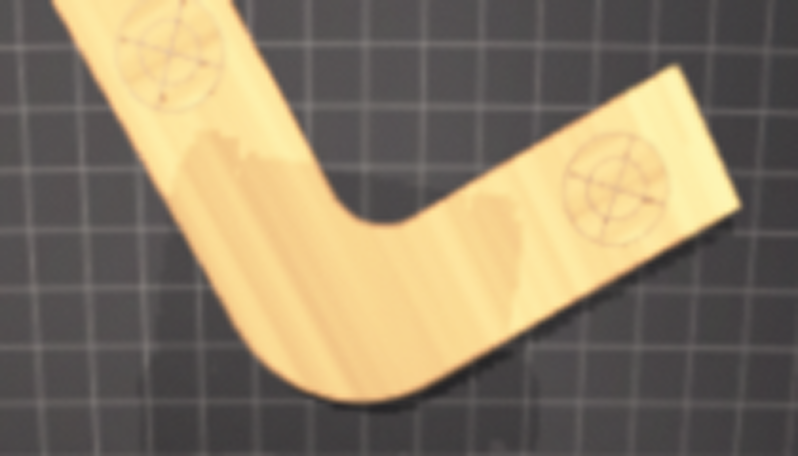

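View pics/w1b.png

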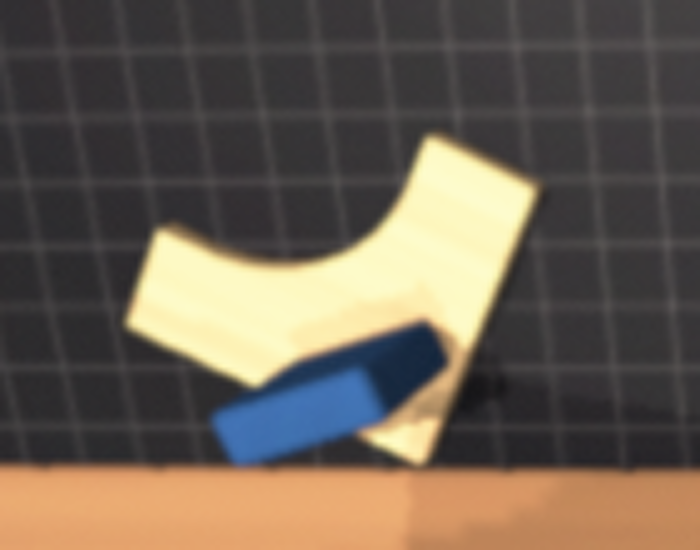

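```bash
python3 - <<'E'
from h import *
d=np.load('w1.npz');p=d['p'];c={k:d[k] for k in ('K','dist','origin','orientation')}
o1=line(c,p,(206,1.5),(250,83),.022,5);o2=line(c,p,(306,100.5),(383,55.3),.022,5)
i1=line(c,p,(253.2,2.6),(276,46),.022,5);i2=line(c,p,(304,54),(366,18.5),.022,5)
for l in (o1,o2,i1,i2): print(l[0].round(4),round(l[2],2),l[3].round(2),l[4])
mo,mi=meet(o1,o2),meet(i1,i2);v=mi-mo;print(mo,mi,np.hypot(*v),'mid',(mo+mi)/2,np.degrees(np.arctan2(v[1],v[0])))
# blue grip top
T=[(102.4,223.6),(132,213.6),(137.4,223),(107.6,233)]
W=cast(c,T,.06)[:,:2];print(W.round(4),'c',W.mean(0),[np.hypot(*(W[i]-W[i-1])).round(4) for i in range(4)])
f=line(c,p,T[0],T[1],.06,3);b=line(c,p,T[3],T[2],.06,3);print(f[2],b[2])
A=line(c,p,(168,177),(147,229),.009,3);B=line(c,p,(87,205.5),(110,216.5),.009,3);print(A[2],B[2],A[3],B[3],'apex',meet(A,B))
# apex radii: dist of extreme arc point along bisector
u=v/np.hypot(*v)
def edgept(P0):
    P=[np.r_[P0+u*t,.022] for t in np.arange(-.05,.05,.0005)];x=proj(c,np.array(P)).astype(np.float32)
    g=cv2.GaussianBlur(cv2.cvtColor(p,cv2.COLOR_BGR2GRAY).astype(np.float32),(0,0),1.)
    w=np.gradient(cv2.remap(g,x[:,:1],x[:,1:],cv2.INTER_LINEAR).ravel());return w
for n,m,s in (('out',mo,1),('in',mi,-1)):
    w=edgept(m)*s;w[:75]=0;w[165:]=0;k=w.argmax();print(n,(-.05+.0005*k)*1e3/.4142,'-> radius mm')
E
```

```text
[0.5843 0.0941] -150.4 0.24 54
[ 0.5419 -0.0574] -60.57 0.23 58
[0.604  0.0468] -150.49 0.25 57
[ 0.5927 -0.0432] -60.44 0.17 60
[0.48747822 0.03916353] [0.55678821 0.02005471] 0.07189590647060128 mid [0.52213321 0.02960912] -15.41357599007827
[[0.3496 0.2755]
 [0.3645 0.2303]
 [0.3507 0.2246]
 [0.3354 0.2704]] c [0.35002219 0.25018264] [np.float64(0.0151), np.float64(0.0476), np.float64(0.015), np.float64(0.0483)]
-72.51811060745862 -69.09016382779157
152.5477685112817 -117.31818051552152 0.2334988158710794 0.3304784955279277 apex [0.31474777 0.24022579]
out 51.907291163689045 -> radius mm
in 19.31434089811685 -> radius mm
```

Bracket_p is confirmed: the radii measure about 52 and 19 mm, it is centred at (0.522, 0.030) and its x is at -15.4°. Blue's origin is about (0.349, 0.2505) at 17.7°. I'll move above it and grip it lengthwise (50 mm), so that θ equals the template's yaw.

```bash
python3 - <<'E'
from station import *
from h import *
s=sense();print(rel(s,(.349,.2505,.14),.309),s['q'])
E
```

```text
(array([-0.7343, -2.2439,  1.8688]), np.float64(-0.04896), np.float64(0.0014)) [-2.01836965e-01  1.26135691e-01  1.77083803e+00 -1.26091007e-03
  1.24371240e+00  1.36800054e+00]
```

```bash
python3 -m inch '[[-1,[-0.15,-0.4,0.3],[0,0,0]],[-1,[-0.24,-0.75,0.6],[0,0,0]],[-1,[-0.24,-0.75,0.6],[0,0,0]]]'
python3 -m inch '[[-1,[-0.15,-0.4,0.3],[0,0,0]],[-1,[-0.24,-0.75,0.6],[0,0,0]],[-1,[-0.24,-0.75,0.6],[0,0,0]]]'
python3 -m inch '[[-1,[-0.15,-0.4,0.3],[0,0,-0.02]],[-1,[-0.25,-0.744,0.67],[0,0,-0.04]],[-1,[-0.25,-0.744,0.67],[0,0,-0.049]],[-1,[-0.25,-0.744,0.67],[0,0,-0.049]],[-1,[-0.25,-0.744,0.67],[0,0,-0.049]]]'
python3 - <<'E'
from station import *
from h import *
s=sense();c=camera_info('wrist');p,d=snapshot('wrist');print(s['t'],s['tcp_pos'],rel(s,(.349,.2505,.03),.309))
cv2.imwrite('pics/w2.png',p);np.savez('w2.npz',p=p,d=d,**c)
E
```

```text
t: 2.35
tcp_pos: [0.393, 0.1029, 0.2636]
tool_rot: [1.0, 0.001, -0.005, -0.0]
force: [-0.5, -0.3, -0.6]
finger_gap: 1.004
t: 2.65
tcp_pos: [0.3709, 0.1774, 0.2044]
tool_rot: [1.0, 0.001, -0.004, 0.001]
force: [-1.5, 0.1, 0.2]
finger_gap: 1.0
t: 3.15
tcp_pos: [0.351, 0.2505, 0.1408]
tool_rot: [0.988, 0.151, 0.001, 0.0]
force: [0.7, -0.3, 0.3]
finger_gap: 0.998
3.15 [0.35095643 0.25046285 0.14082571] (array([-0.0208, -0.0068,  1.1082]), np.float64(-0.00085), np.float64(0.3036))
```

View pics/w2.png

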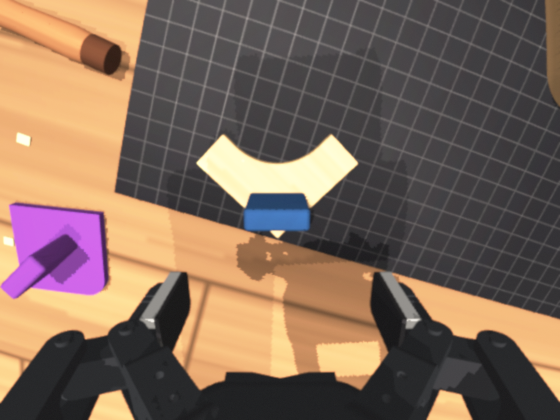

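Blue's grip top is at about (278,220), square to the tool, with the arc opening upward at (278,155). The gouge handle at (90,50) and the purple look-alike at (60,250) are clear of the fingers.

```bash
python3 - <<'E'
from station import *
from h import *
d=np.load('w2.npz');p=d['p'];c={k:d[k] for k in ('K','dist','origin','orientation')}
hsv=cv2.cvtColor(p,cv2.COLOR_BGR2HSV)
m=cv2.inRange(hsv,np.array((100,120,100)),np.array((125,255,255)));m[:, :200]=0;m[:,360:]=0;m[280:]=0
ct=max(cv2.findContours(m,0,2)[0],key=cv2.contourArea);print(cv2.boundingRect(ct))
W=cast(c,ct[:,0],.06)[:,:2];r=cv2.minAreaRect((W*1000).astype(np.float32));print(r)
A=line(c,p,(198,165),(245,209),.009,4);B=line(c,p,(357,165),(311,209),.009,4);a=meet(A,B);print(A[2],B[2],a)
y=(A[2]%180+B[2]%180)/2;print(y);y=np.radians(y-90 if y>60 else y);print(y,a+.0354*np.array([np.cos(y),np.sin(y)]))
E
```

```text
(244, 195, 66, 36)
((355.842041015625, 253.1352081298828), (27.41805076599121, 48.997371673583984), 17.443626403808594)
-117.54968857489953 152.50523092282984 [0.31534011 0.2404327 ]
107.47777117396515
0.30504465289584654 [0.34910582 0.25106458]
```

```bash
python3 -m inch '[[-1,[-0.02,-0.008,0.4],[0,0,0]],[-1,[-0.02,-0.008,0.8],[0,0,0]],[-1,[-0.02,-0.008,0.95],[0,0,0]],[-1,[-0.02,-0.008,0.95],[0,0,0]]]'
python3 -m inch '[[-1,[0,0,0.15],[0,0,0]],[-1,[0,0,0.15],[0,0,0]],[0,[0,0,0.15],[0,0,0]],[1,[0,0,0.15],[0,0,0]],[1,[0,0,0.15],[0,0,0]],[1,[0,0,0.15],[0,0,0]],[1,[0,0,0.15],[0,0,0]],[1,[0,0,0.15],[0,0,0]],[1,[0,0,0.15],[0,0,0]]]' 40
python3 - <<'E'
from station import *
from h import *
s=sense();print(s['tcp_pos'],rel(s,(.349,.2505,.03),.309))
b=np.array([.52213,.02961]);y=np.radians(-15.42);u=np.array([np.cos(y),np.sin(y)])
print('seat',b-.048*u,'standoff',b-.068*u, rel(s,np.r_[b-.068*u,s['tcp_pos'][2]+.004],y))
E
```

```text
t: 3.6
tcp_pos: [0.3473, 0.2504, 0.0444]
tool_rot: [0.989, 0.151, -0.001, 0.0]
force: [-0.7, -0.7, 0.1]
finger_gap: 1.002
t: 4.5
tcp_pos: [0.3475, 0.2518, 0.0315]
tool_rot: [0.988, 0.152, 0.001, -0.0]
force: [0.6, -1.7, 6.3]
finger_gap: 0.577
[0.34754531 0.25178675 0.03154197] (array([0.01  , 0.0167, 0.0154]), np.float64(-0.00047), np.float64(0.306))
seat [0.47585787 0.04237285] standoff [0.45657782 0.0476907 ] (array([ 0.4249,  2.2746, -0.0389]), np.float64(0.09154), np.float64(0.306))
```

```bash
python3 -m inch '[[1,[0,0,-0.06],[0,0,0]],[1,[0.07,0.38,-0.06],[0,0,0]],[1,[0.14,0.76,-0.06],[0,0,0]],[1,[0.14,0.76,-0.06],[0,0,0]]]'
python3 -m inch '[[1,[0.07,0.38,0],[0,0,0]],[1,[0.14,0.76,0],[0,0,0]],[1,[0.14,0.76,0],[0,0,0]]]'
python3 -m inch '[[1,[0.07,0.38,0],[0,0,0.02]],[1,[0.14,0.76,0],[0,0,0.04]],[1,[0.14,0.76,0],[0,0,0.06]],[1,[0.14,0.76,0],[0,0,0.08]],[1,[0.14,0.76,0],[0,0,0.0915]],[1,[0.14,0.76,0],[0,0,0.0915]],[1,[0.14,0.76,0],[0,0,0.0915]]]'
python3 - <<'E'
from station import *
from h import *
s=sense();c=camera_info('wrist');p,d=snapshot('wrist');
b=np.array([.52213,.02961]);y=np.radians(-15.42);u=np.array([np.cos(y),np.sin(y)])
print(s['t'],s['tcp_pos'],s['force'],rel(s,np.r_[b-.068*u,.0315],y))
cv2.imwrite('pics/w3.png',p);np.savez('w3.npz',p=p,d=d,**c)
E
```

```text
t: 4.9
tcp_pos: [0.3866, 0.1811, 0.0369]
tool_rot: [0.989, 0.15, 0.002, 0.0]
force: [0.3, 0.4, -1.9]
finger_gap: 0.579
t: 5.2
tcp_pos: [0.4232, 0.1127, 0.0368]
tool_rot: [0.989, 0.15, 0.003, 0.001]
force: [0.6, 0.1, -1.3]
finger_gap: 0.579
t: 5.9
tcp_pos: [0.455, 0.0477, 0.0365]
tool_rot: [0.991, -0.133, -0.0, -0.0]
force: [0.1, 0.0, -1.7]
finger_gap: 0.576
5.9 [0.45496572 0.04768939 0.03652048] [ 0.09562639  0.03635323 -1.65634882] (array([ 0.0156, -0.0043,  0.0502]), np.float64(0.00041), np.float64(-0.2665))
```

View pics/w3.png

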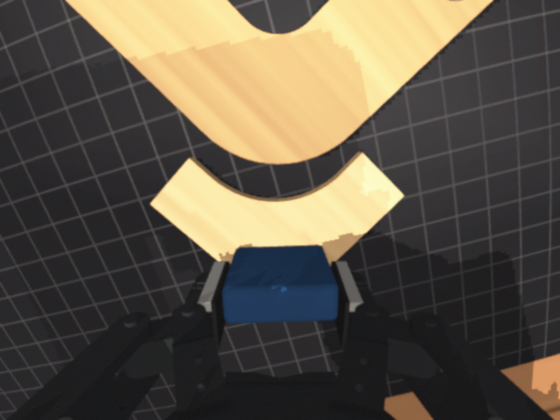

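Blue is held 20 mm short of the corner: bracket apex at (278,163), template hollow at (275,200), and the alignment looks good. I'll measure the relative yaw and lateral offset.

```bash
python3 - <<'E'
from station import *
from h import *
d=np.load('w3.npz');p=d['p'];c={k:d[k] for k in ('K','dist','origin','orientation')}
o1=line(c,p,(75,8),(195,122),.022,5);o2=line(c,p,(375,116),(488,10),.022,5)
t1=line(c,p,(152,205),(210,254),.014,5);t2=line(c,p,(404,197),(350,248),.014,5)
e1=line(c,p,(154,201),(188,161),.014,4);e2=line(c,p,(364,156),(401,192),.014,4)
for l in (o1,o2,t1,t2,e1,e2): print(round(l[2]%180,2),l[3].round(2),l[4])
mo=meet(o1,o2);ap=meet(t1,t2)
y=np.radians((o1[2]%180+o2[2]%180)/2-90);yt=np.radians((t1[2]%180+t2[2]%180)/2-90)
u=np.array([np.cos(y),np.sin(y)]);n=np.array([-u[1],u[0]])
org=ap+.0354*np.array([np.cos(yt),np.sin(yt)]);tgt=mo+(.0354-.048)*u
print('bracket yaw',np.degrees(y),'tmpl',np.degrees(yt),'bo',mo+.0354*u,'org',org,'to go along x,y',(tgt-org)@u,(tgt-org)@n,'tgt',tgt)
s=sense();print(s['tcp_pos'])
E
```

```text
29.53 0.11 60
119.55 0.1 60
30.42 0.14 60
122.63 0.14 60
120.96 0.11 60
31.97 0.11 60
bracket yaw -15.45976690044006 tmpl -13.474709112545682 bo [0.52156377 0.02980225] org [0.45143597 0.04877419] to go along x,y 0.024647622929845285 0.00040788792726351554 tgt [0.47530052 0.04259721]
[0.45510296 0.04756103 0.03648315]
```

```bash
python3 -m inch '[[1,[0,0,0.03],[0,0,0]],[1,[0,0,0.06],[0,0,0]],[1,[0,0,0.063],[0,0,0]],[1,[0,0,0.063],[0,0,0]]]'
python3 - <<'E'
from station import *
from h import *
s=sense();c=camera_info('wrist');p,d=snapshot('wrist')
print(s['t'],s['tcp_pos'],s['force'])
cv2.imwrite('pics/w4.png',p);np.savez('w4.npz',p=p,d=d,**c)
E
```

```text
t: 6.35
tcp_pos: [0.4545, 0.0477, 0.0308]
tool_rot: [0.991, -0.133, -0.001, -0.0]
force: [-2.2, 5.0, 8.7]
finger_gap: 0.579
6.35 [0.45452904 0.0477434  0.03075644] [-2.23592926  4.95547528  8.72214015]
```

View pics/w4.png

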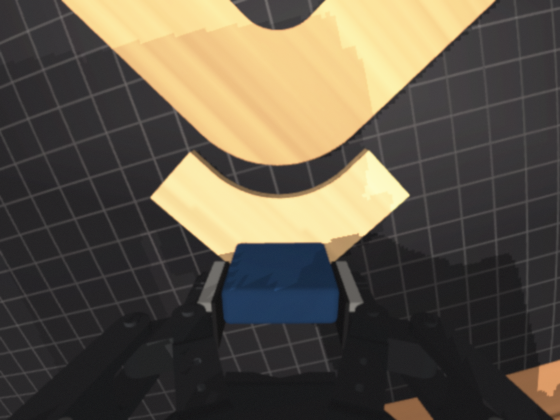

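Blue is now down on the bench, with its arm corners at (152,197) and (408,195) and looking symmetric. Measuring again.

```bash
cat > m.py <<'E'
from h import *
def meas(f,O1,O2,T1,T2,E1,E2):
    d=np.load(f);p=d['p'];c={k:d[k] for k in ('K','dist','origin','orientation')}
    o1=line(c,p,*O1,.022,5);o2=line(c,p,*O2,.022,5)
    t1=line(c,p,*T1,.009,4);t2=line(c,p,*T2,.009,4);e1=line(c,p,*E1,.009,4);e2=line(c,p,*E2,.009,4)
    for l in (o1,o2,t1,t2,e1,e2): print(round(l[2]%180,2),l[3].round(2),l[4])
    mo=meet(o1,o2);ap=meet(t1,t2)
    y=np.radians((o1[2]%180+o2[2]%180)/2-90);yt=np.radians((t1[2]%180+t2[2]%180)/2-90)
    u=np.array([np.cos(y),np.sin(y)]);n=np.array([-u[1],u[0]])
    org=ap+.0354*np.array([np.cos(yt),np.sin(yt)]);tgt=mo+(.0354-.048)*u
    ac=ap+(.0354+.0834)*np.array([np.cos(yt),np.sin(yt)]);at=mo+.0708*u
    print('yaw br',np.degrees(y),'tm',np.degrees(yt),'rel rad',yt-y,'to go along/lat mm',(tgt-org)@u*1e3,(tgt-org)@n*1e3,'arc',(at-ac)@u*1e3,(at-ac)@n*1e3)
E
python3 - <<'E'
from m import *
meas('w4.npz',((75,8),(195,122)),((375,116),(488,10)),((152,200),(210,249)),((408,197),(352,248)),((154,195),(188,156)),((371,154),(406,192)))
from station import *
s=sense();print(rel(s,s['tcp_pos'],np.radians(-15.5)))
E
```

```text
29.45 0.13 60
119.49 0.09 60
30.28 0.14 60
119.74 0.12 60
120.21 0.1 60
30.28 0.1 60
yaw br -15.531652818718072 tm -14.991337846650326 rel rad 0.009430275260403354 to go along/lat mm 20.35817508293262 1.4473596919148821 arc 20.361883440265466 0.6608863921752695
(array([0., 0., 0.]), np.float64(0.00047), np.float64(-0.2676))
```

```bash
python3 -m inch '[[1,[0,0,-0.012],[0,0,0]],[1,[0.05,-0.005,-0.012],[0,0,0.0015]],[1,[0.1,-0.008,-0.012],[0,0,0.0015]],[1,[0.15,-0.008,-0.012],[0,0,0.0015]],[1,[0.175,-0.008,-0.012],[0,0,0.0015]],[1,[0.175,-0.008,-0.012],[0,0,0.0015]]]'
python3 -m inch '[[1,[0.01,0,0],[0,0,0]],[1,[0.02,0,0],[0,0,0]],[1,[0.03,0,0],[0,0,0]],[1,[0.03,0,0],[0,0,0]]]' 25
python3 -m inch '[[1,[0.01,0,0],[0,0,0]],[1,[0.02,0,0],[0,0,0]],[1,[0.02,0,0],[0,0,0]],[1,[0.02,0,0],[0,0,0]]]'
python3 - <<'E'
from station import *
from h import *
s=sense();c=camera_info('wrist');p,d=snapshot('wrist')
print(s['t'],s['tcp_pos'],s['force'])
cv2.imwrite('pics/w5.png',p);np.savez('w5.npz',p=p,d=d,**c)
E
```

```text
t: 7.0
tcp_pos: [0.4729, 0.0429, 0.031]
tool_rot: [0.99, -0.139, -0.0, -0.0]
force: [0.1, -0.5, -0.5]
finger_gap: 0.573
t: 7.4
tcp_pos: [0.4732, 0.0427, 0.0312]
tool_rot: [0.99, -0.139, -0.002, -0.0]
force: [-4.9, 1.7, 3.0]
finger_gap: 0.577
t: 7.8
tcp_pos: [0.4733, 0.0426, 0.0313]
tool_rot: [0.99, -0.138, -0.004, -0.0]
force: [-7.0, 3.6, 7.3]
finger_gap: 0.578
7.8 [0.47326029 0.04263278 0.03126881] [-6.98136131  3.63195656  7.27763628]
```

View pics/w5.png

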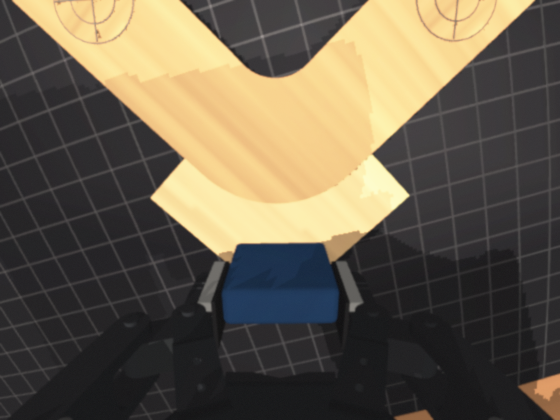

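The template has met the bracket: the hollow is against the outer edge at (278,203), with no gap in view. The push force is 7 N and the arm has stopped. Measuring.

```bash
python3 - <<'E'
from m import *
meas('w5.npz',((30,12),(190,158)),((375,158),(520,22)),((152,200),(210,249)),((408,197),(352,248)),((154,195),(183,162)),((376,158),(406,192)))
E
```

```text
29.48 0.11 60
119.43 0.06 60
29.56 0.15 60
119.51 0.14 60
119.74 0.09 60
29.74 0.1 60
yaw br -15.544369057357216 tm -15.46701565374127 rel rad 0.0013500715807223118 to go along/lat mm 1.6533314546355355 1.240941747302699 arc 1.653407460933474 1.128345811675114
```

```bash
python3 -m inch '[[1,[0,-0.01,0],[0,0,0]],[1,[0,-0.02,0],[0,0,0]],[1,[0,-0.02,0],[0,0,0]],[1,[0,-0.02,0],[0,0,0]]]'
python3 -m inch '[[1,[0,-0.01,0],[0,0,0]],[1,[0,-0.02,0],[0,0,0]],[1,[0,-0.02,0],[0,0,0]],[1,[0,-0.02,0],[0,0,0]]]'
python3 - <<'E'
from station import *
from m import *
s=sense();c=camera_info('wrist');p,d=snapshot('wrist')
print(s['t'],s['tcp_pos'],s['force'])
cv2.imwrite('pics/w6.png',p);np.savez('w6.npz',p=p,d=d,**c)
meas('w6.npz',((30,12),(190,158)),((375,158),(520,22)),((152,200),(210,249)),((408,197),(352,248)),((154,195),(183,162)),((376,158),(406,192)))
cv2.imwrite('pics/w6c.png',cv2.resize(p[130:260,130:430],None,fx=2.6,fy=2.6,interpolation=cv2.INTER_CUBIC))
E
```

```text
t: 8.25
tcp_pos: [0.4749, 0.0438, 0.0312]
tool_rot: [0.99, -0.139, -0.003, 0.0]
force: [-5.7, -0.7, 4.8]
finger_gap: 0.579
t: 8.65
tcp_pos: [0.475, 0.0445, 0.0313]
tool_rot: [0.99, -0.14, -0.003, 0.001]
force: [-8.4, -7.7, 5.9]
finger_gap: 0.575
8.65 [0.47495972 0.04445197 0.03126259] [-8.3718817  -7.66046395  5.86889969]
29.47 0.08 60
119.48 0.09 60
29.14 0.15 60
119.2 0.12 60
119.58 0.1 60
29.53 0.09 60
yaw br -15.524821247334998 tm -15.832136253877396 rel rad -0.005363658704952756 to go along/lat mm 0.7246868961328323 -0.5071212791431647 arc 0.7258865536639223 -0.05979428800334422
```

View pics/w6c.png

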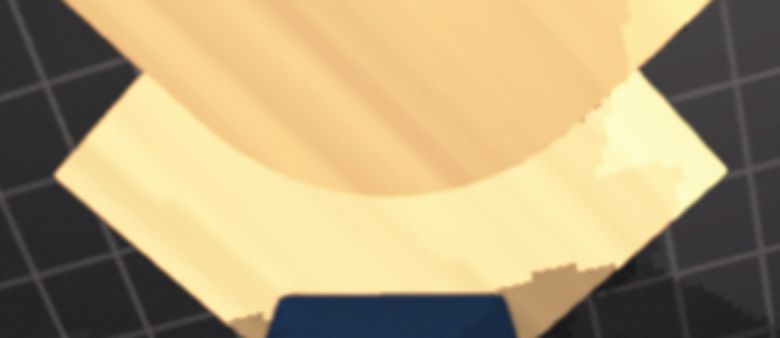

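```bash
python3 -m inch '[[1,[0,0.01,0],[0,0,0]],[1,[0.01,0.02,0],[0,0,0]],[1,[0.01,0.025,0],[0,0,0]],[1,[0.01,0.025,0],[0,0,0]]]'
python3 -m inch '[[0.5,[0,0,0],[0,0,0]],[-0.4,[0,0,0],[0,0,0]],[-0.8,[0,0,0],[0,0,0]],[-1,[0,0,0],[0,0,0]],[-1,[0,0,0],[0,0,0]],[-1,[0,0,0],[0,0,0]]]'
python3 -m inch '[[-1,[0,0,-0.4],[0,0,0]],[-1,[-0.2,0,-0.8],[0,0,0]],[-1,[-0.5,0,-1],[0,0,0]],[-1,[-0.5,0,-1],[0,0,0]],[-1,[-0.5,0,-1],[0,0,0]]]'
python3 - <<'E'
from station import *
from m import *
s=sense();c=camera_info('wrist');p,d=snapshot('wrist')
print(s['t'],s['tcp_pos'],s['force'])
cv2.imwrite('pics/w7.png',p);np.savez('w7.npz',p=p,d=d,**c)
E
```

```text
t: 9.1
tcp_pos: [0.475, 0.0439, 0.0313]
tool_rot: [0.99, -0.139, -0.004, -0.0]
force: [-6.0, 4.6, 5.8]
finger_gap: 0.578
t: 9.7
tcp_pos: [0.4793, 0.0426, 0.0312]
tool_rot: [0.99, -0.139, 0.0, 0.0]
force: [-0.0, -0.1, 0.4]
finger_gap: 1.002
t: 10.2
tcp_pos: [0.4309, 0.0566, 0.1318]
tool_rot: [0.99, -0.139, 0.001, 0.0]
force: [0.8, 0.2, 1.0]
finger_gap: 0.997
10.2 [0.43091441 0.05657867 0.13179049] [0.78377428 0.18523027 0.95194035]
```

View pics/w7.png

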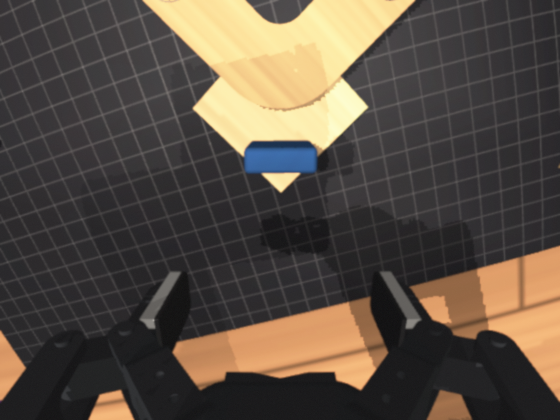

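Blue is released and sits under the outer corner, with its outer apex at (281,191) and arm corners at (194,107) and (367,107).

```bash
python3 - <<'E'
from m import *
meas('w7.npz',((150,6),(222,75)),((338,78),(410,6)),((194,109),(243,155)),((367,109),(319,155)),((196,104),(219,79)),((343,80),(365,104)))
d=np.load('w7.npz');p=d['p'];c={k:d[k] for k in ('K','dist','origin','orientation')}
cv2.imwrite('pics/w7c.png',cv2.resize(p[60:200,180:380],None,fx=4,fy=4,interpolation=cv2.INTER_CUBIC))
E
```

```text
29.47 0.18 60
119.54 0.14 60
29.41 0.15 60
119.57 0.18 60
119.4 0.14 60
29.5 0.15 60
yaw br -15.491644206869395 tm -15.507944192413335 rel rad -0.000284488415769224 to go along/lat mm 0.6387685452197914 -0.08915990112222982 arc 0.6387719201532921 -0.06543356756713194
```

View pics/w7c.png

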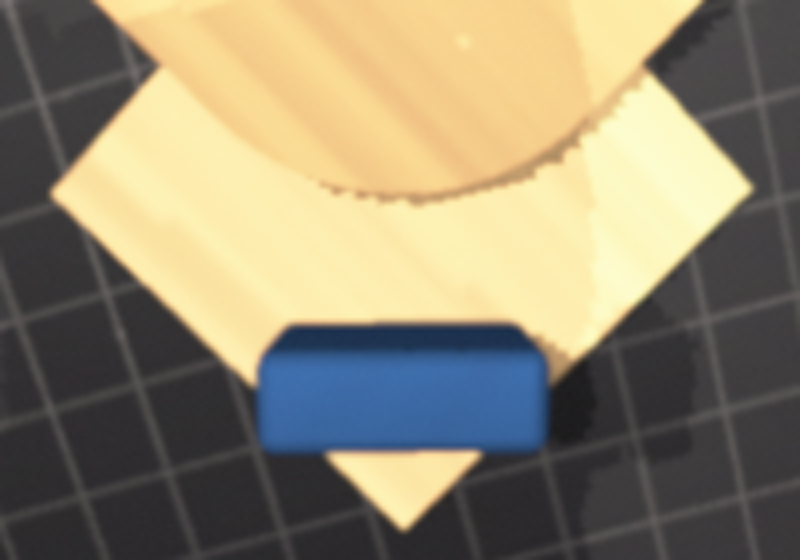

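Blue is seated: relative yaw is about 0, with 0.6 mm residual along and 0.1 mm sideways, which is within edge bias. Next is yellow. I'll hover near (0.53, 0.335), well clear of the mallet at about y = 0.53.

```bash
python3 - <<'E'
from station import *
from h import *
d=np.load('w1.npz');c={k:d[k] for k in ('K','dist','origin','orientation')}
print(cast(c,(33,63),.06),cast(camera_info('top'),[(168,195)],.06),cast(camera_info('top'),[(105,197)],.1))
print(rel(sense(),(.52,.33,.16),-.1))
E
```

```text
[[0.56179135 0.33308861 0.06      ]] [[0.56220234 0.33941782 0.06      ]] [[0.55224306 0.51373321 0.1       ]]
(array([ 0.0992, -2.874 , -0.2862]), np.float64(-0.02838), np.float64(-0.2783))
```

```bash
python3 -m inch '[[-1,[0.03,-0.48,-0.1],[0,0,0]],[-1,[0.03,-0.96,-0.1],[0,0,0]],[-1,[0.03,-0.96,-0.1],[0,0,0]]]'
python3 -m inch '[[-1,[0.03,-0.48,-0.1],[0,0,0]],[-1,[0.03,-0.96,-0.1],[0,0,0]],[-1,[0.03,-0.96,-0.1],[0,0,0]]]'
python3 -m inch '[[-1,[0.03,-0.48,-0.1],[0,0,-0.02]],[-1,[0.03,-0.95,-0.1],[0,0,-0.028]],[-1,[0.03,-0.95,-0.1],[0,0,-0.028]],[-1,[0.03,-0.95,-0.1],[0,0,-0.028]],[-1,[0.03,-0.95,-0.1],[0,0,-0.028]]]'
python3 - <<'E'
from station import *
from m import *
s=sense();c=camera_info('wrist');p,d=snapshot('wrist')
print(s['t'],s['tcp_pos'],s['force'])
cv2.imwrite('pics/w8.png',p);np.savez('w8.npz',p=p,d=d,**c)
E
```

```text
t: 10.55
tcp_pos: [0.4634, 0.152, 0.1409]
tool_rot: [0.991, -0.136, 0.002, -0.001]
force: [-0.2, -1.3, 0.5]
finger_gap: 0.998
t: 10.85
tcp_pos: [0.4924, 0.2436, 0.1507]
tool_rot: [0.991, -0.137, 0.002, -0.001]
force: [0.1, -0.6, 0.3]
finger_gap: 0.999
t: 11.35
tcp_pos: [0.5173, 0.3281, 0.1599]
tool_rot: [0.999, -0.052, -0.002, 0.001]
force: [0.0, -0.8, 0.1]
finger_gap: 1.003
11.35 [0.51731077 0.3280944  0.15985501] [ 0.02983832 -0.79209811  0.11298886]
```

View pics/w8.png

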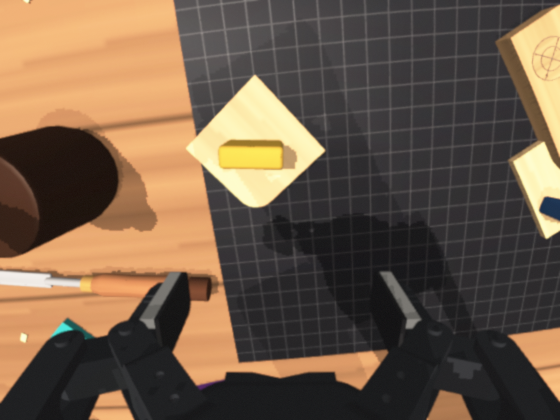

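Yellow has its grip top at (250,157), the rounded corner at (255,207) and the opposite corner at (255,76). The mallet at (50,190) and the gouge's handle end at (210,288) stay clear once the tool moves forward.

```bash
cat > yl.py <<'E'
from h import *
def ymeas(f,A,B,C,D,z=.009):
    d=np.load(f);p=d['p'];c={k:d[k] for k in ('K','dist','origin','orientation')}
    L=[line(c,p,*x,z,4) for x in (A,B,C,D)]   # A far-left, B far-right, C near-left, D near-right
    for l in L: print(round(l[2]%180,2),l[3].round(2),l[4])
    far=meet(L[0],L[1]);lf=meet(L[0],L[2]);rt=meet(L[1],L[3]);nr=meet(L[2],L[3])
    print('sides',[np.hypot(*v).round(4) for v in (far-lf,far-rt,nr-lf,nr-rt)])
    o=(far+lf+rt+nr)/4;v=far-nr;w=lf-rt
    y=np.angle((v[0]+1j*v[1])/abs(v[0]+1j*v[1])+(w[0]+1j*w[1])/abs(w[0]+1j*w[1])*-1j)
    print('org',o,'yaw',y);return o,y
E
python3 - <<'E'
from station import *
from yl import *
o,y=ymeas('w8.npz',((252,79),(190,146)),((258,79),(322,147)),((189,152),(238,198)),((323,153),(273,200)))
print(rel(sense(),np.r_[o,.03],y))
E
```

```text
128.23 0.16 60
38.3 0.17 60
37.87 0.25 60
128.11 0.19 60
sides [np.float64(0.0909), np.float64(0.0912), np.float64(0.091), np.float64(0.0915)]
org [0.56257342 0.34487446] yaw -0.1199621282220704
(array([ 0.4346, -0.2173,  1.3003]), np.float64(0.00251), np.float64(-0.1042))
```

```bash
python3 -m inch '[[-1,[0.43,-0.21,0],[0,0,0.0025]],[-1,[0.435,-0.217,0.3],[0,0,0.0025]],[-1,[0.435,-0.217,0.7],[0,0,0.0025]],[-1,[0.435,-0.217,0.7],[0,0,0.0025]],[-1,[0.435,-0.217,0.7],[0,0,0.0025]]]'
python3 - <<'E'
from station import *
from yl import *
s=sense();print(s['tcp_pos'],rel(s,(.5626,.3449,.03),-.12))
E
```

```text
t: 11.9
tcp_pos: [0.563, 0.3456, 0.0907]
tool_rot: [0.998, -0.06, -0.001, 0.001]
force: [-0.4, -0.9, -0.0]
finger_gap: 0.998
[0.56298527 0.34564554 0.09065608] (array([-0.0013,  0.0069,  0.6066]), np.float64(6e-05), np.float64(-0.1196))
```

```bash
python3 -m inch '[[-1,[0,0.005,0.3],[0,0,0]],[-1,[0,0.005,0.59],[0,0,0]],[-1,[0,0.005,0.59],[0,0,0]],[0,[0,0.005,0.59],[0,0,0]],[1,[0,0.005,0.59],[0,0,0]],[1,[0,0.005,0.59],[0,0,0]],[1,[0,0.005,0.59],[0,0,0]],[1,[0,0.005,0.59],[0,0,0]],[1,[0,0.005,0.59],[0,0,0]],[1,[0,0.005,0.59],[0,0,0]]]' 50
python3 -m inch '[[1,[0,0,-0.4],[0,0,0]],[1,[0,0,-0.65],[0,0,0]],[1,[0,0,-0.65],[0,0,0]],[1,[0,0,-0.65],[0,0,0]]]'
python3 - <<'E'
from station import *
from yl import *
s=sense();c=camera_info('wrist');p,d=snapshot('wrist')
b=np.array([.5218,.0297]);y=np.radians(-15.5);u=np.array([np.cos(y),np.sin(y)])
print(s['tcp_pos'],'seat',b+.099*u, rel(s,np.r_[b+.119*u,s['tcp_pos'][2]],y))
cv2.imwrite('pics/w9.png',p)
E
```

```text
t: 12.9
tcp_pos: [0.5655, 0.3474, 0.0351]
tool_rot: [0.998, -0.059, 0.002, -0.001]
force: [-0.6, -0.2, 6.7]
finger_gap: 0.568
t: 13.3
tcp_pos: [0.5638, 0.3467, 0.098]
tool_rot: [0.998, -0.059, 0.001, -0.0]
force: [-0.2, 0.2, -1.0]
finger_gap: 0.573
[0.56377087 0.34673601 0.09803409] seat [0.61719941 0.0032434 ] (array([ 1.1330e+00,  3.3784e+00, -1.0000e-03]), np.float64(0.02426), np.float64(-0.1181))
```

View pics/w9.png

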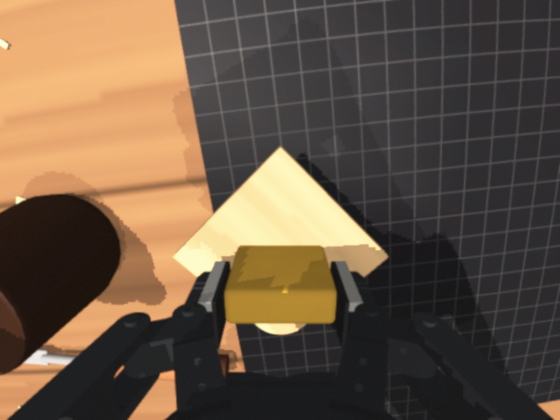

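Yellow is held level and lifted 63 mm. I'll carry it over the leg to 20 mm short of its seat.

```bash
python3 -m inch '[[1,[0.14,0.42,0],[0,0,0]],[1,[0.285,0.845,0],[0,0,0]],[1,[0.285,0.845,0],[0,0,0]]]'
python3 -m inch '[[1,[0.14,0.42,0],[0,0,0]],[1,[0.285,0.845,0],[0,0,0]],[1,[0.285,0.845,0],[0,0,0]]]'
python3 -m inch '[[1,[0.14,0.42,0],[0,0,0]],[1,[0.285,0.845,0],[0,0,0]],[1,[0.285,0.845,0],[0,0,0]]]'
python3 -m inch '[[1,[0.14,0.42,0],[0,0,0.015]],[1,[0.28,0.845,0],[0,0,0.0243]],[1,[0.28,0.845,0],[0,0,0.0243]],[1,[0.28,0.845,0],[0,0,0.0243]],[1,[0.28,0.845,0],[0,0,0.0243]]]'
python3 - <<'E'
from station import *
from yl import *
s=sense();c=camera_info('wrist');p,d=snapshot('wrist')
b=np.array([.5218,.0297]);y=np.radians(-15.5);u=np.array([np.cos(y),np.sin(y)])
print(s['t'],s['tcp_pos'],rel(s,np.r_[b+.117*u,.036],y))
cv2.imwrite('pics/w10.png',p);np.savez('w10.npz',p=p,d=d,**c)
E
```

```text
t: 13.65
tcp_pos: [0.582, 0.2541, 0.0951]
tool_rot: [0.998, -0.061, -0.002, 0.002]
force: [-0.4, 0.4, -0.7]
finger_gap: 0.57
t: 13.95
tcp_pos: [0.6009, 0.1672, 0.0956]
tool_rot: [0.998, -0.062, -0.001, 0.001]
force: [-0.1, 0.9, -0.7]
finger_gap: 0.573
t: 14.25
tcp_pos: [0.6198, 0.0803, 0.096]
tool_rot: [0.998, -0.062, -0.0, 0.001]
force: [0.4, 0.2, -1.5]
finger_gap: 0.576
t: 14.75
tcp_pos: [0.6353, -0.0007, 0.0962]
tool_rot: [0.991, -0.135, -0.001, -0.0]
force: [0.1, 0.0, -0.7]
finger_gap: 0.573
14.75 [ 0.63530289 -0.00072743  0.09621097] (array([-0.0033,  0.0103,  0.6021]), np.float64(0.00011), np.float64(-0.2698))
```

View pics/w10.png

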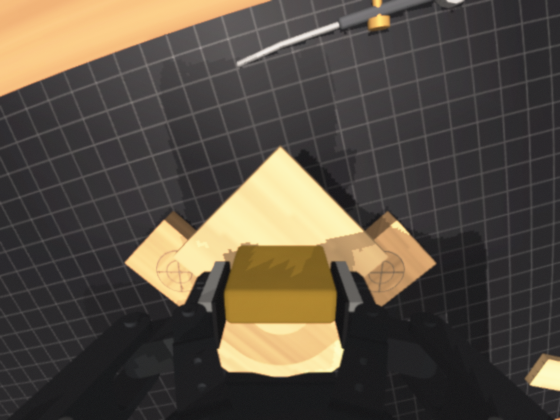

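Yellow is over the open side. The bracket leg ends are at (172,258) and (385,265), and the dividers' point at (240,63) is clear. Lowering.

```bash
python3 -m inch '[[1,[0.02,0.01,0.3],[0,0,0]],[1,[0.02,0.01,0.55],[0,0,0]],[1,[0.02,0.01,0.6],[0,0,0]],[1,[0.02,0.01,0.62],[0,0,0]],[1,[0.02,0.01,0.62],[0,0,0]]]'
python3 - <<'E'
from station import *
from yl import *
s=sense();c=camera_info('wrist');p,d=snapshot('wrist')
print(s['t'],s['tcp_pos'],s['force'])
cv2.imwrite('pics/w11.png',p);np.savez('w11.npz',p=p,d=d,**c)
E
```

```text
t: 15.3
tcp_pos: [0.6379, -0.0025, 0.0356]
tool_rot: [0.991, -0.134, -0.0, -0.0]
force: [0.8, -0.0, -1.5]
finger_gap: 0.573
15.3 [ 0.63787176 -0.00248443  0.03564953] [ 0.75803151 -0.03720549 -1.48956674]
```

View pics/w11.png

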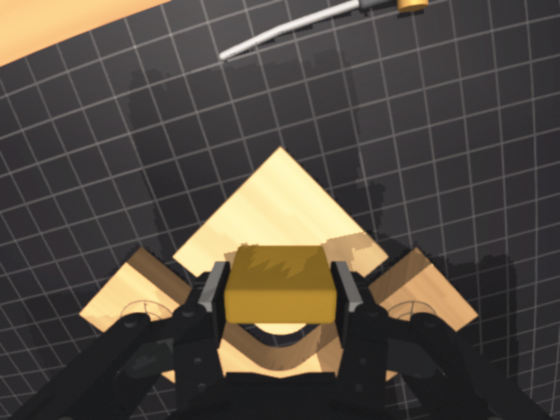

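The gaps to both legs look even, near (185,275) and (375,275). I'll touch down and then push toward the inside corner.

```bash
python3 -m inch '[[1,[0,0,0.01],[0,0,0]],[1,[0,0,0.02],[0,0,0]],[1,[0,0,0.03],[0,0,0]],[1,[0,0,0.03],[0,0,0]]]'
python3 - <<'E'
from station import *
from yl import *
s=sense();print(s['t'],s['tcp_pos'],s['force'])
b=np.array([.5218,.0297]);y=np.radians(-15.5);u=np.array([np.cos(y),np.sin(y)])
print(rel(s,np.r_[b+.099*u,s['tcp_pos'][2]],y))
E
```

```text
t: 15.75
tcp_pos: [0.6386, -0.0033, 0.0351]
tool_rot: [0.991, -0.135, 0.001, -0.0]
force: [-4.1, 2.5, 13.1]
finger_gap: 0.573
15.75 [ 0.63863678 -0.00327896  0.03505705] [-4.14175076  2.45502015 13.05444907]
(array([-0.224 , -0.0056, -0.0003]), np.float64(3e-05), np.float64(-0.2704))
```

```bash
python3 -m inch '[[1,[0,0,-0.02],[0,0,0]],[1,[-0.05,0,-0.02],[0,0,0]],[1,[-0.1,0,-0.02],[0,0,0]],[1,[-0.15,0,-0.02],[0,0,0]],[1,[-0.15,0,-0.02],[0,0,0]]]' 30
python3 -m inch '[[1,[-0.01,0,0],[0,0,0]],[1,[-0.02,0,0],[0,0,0]],[1,[-0.03,0,0],[0,0,0]],[1,[-0.03,0,0],[0,0,0]]]'
python3 -m inch '[[1,[-0.01,0,0],[0,0,0]],[1,[-0.02,0,0],[0,0,0]],[1,[-0.03,0,0],[0,0,0]],[1,[-0.03,0,0],[0,0,0]]]'
python3 -m inch '[[1,[-0.01,0,0],[0,0,0]],[1,[-0.02,0,0],[0,0,0]],[1,[-0.02,0,0],[0,0,0]],[1,[-0.02,0,0],[0,0,0]]]'
```

```text
t: 16.25
tcp_pos: [0.6241, 0.0001, 0.0351]
tool_rot: [0.991, -0.135, 0.001, -0.0]
force: [1.5, -0.7, 5.9]
finger_gap: 0.571
t: 16.65
tcp_pos: [0.622, 0.0007, 0.0351]
tool_rot: [0.991, -0.135, 0.002, -0.0]
force: [2.3, -0.4, 5.4]
finger_gap: 0.571
t: 17.05
tcp_pos: [0.6212, 0.001, 0.0353]
tool_rot: [0.991, -0.135, 0.004, 0.0]
force: [6.9, -1.0, 4.0]
finger_gap: 0.573
t: 17.45
tcp_pos: [0.6208, 0.0013, 0.0356]
tool_rot: [0.991, -0.135, 0.006, 0.0]
force: [8.0, -1.2, 3.3]
finger_gap: 0.574
```

```bash
python3 -m inch '[[1,[0,-0.01,0],[0,0,0]],[1,[0,-0.02,0],[0,0,0]],[1,[0,-0.02,0],[0,0,0]],[1,[0,-0.02,0],[0,0,0]]]'
python3 -m inch '[[1,[0,-0.01,0],[0,0,0]],[1,[0,-0.02,0],[0,0,0]],[1,[0,-0.02,0],[0,0,0]],[1,[0,-0.02,0],[0,0,0]]]'
python3 - <<'E'
from station import *
from yl import *
s=sense();c=camera_info('wrist');p,d=snapshot('wrist')
print(s['t'],s['tcp_pos'],s['force'])
cv2.imwrite('pics/w12.png',p);np.savez('w12.npz',p=p,d=d,**c)
E
```

```text
t: 17.85
tcp_pos: [0.6198, 0.0035, 0.0352]
tool_rot: [0.991, -0.135, 0.004, 0.0]
force: [5.8, -1.5, 3.8]
finger_gap: 0.578
t: 18.25
tcp_pos: [0.6197, 0.0037, 0.0353]
tool_rot: [0.991, -0.135, 0.003, 0.001]
force: [4.1, -6.2, 6.1]
finger_gap: 0.578
18.25 [0.61974548 0.00374375 0.03534073] [ 4.10951396 -6.1537287   6.09392964]
```

View pics/w12.png

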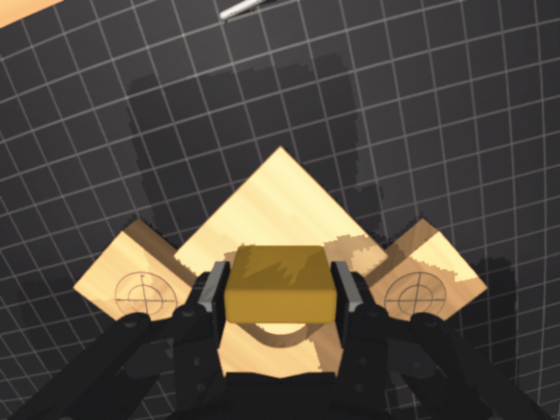

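```bash
python3 -m inch '[[1,[-0.01,0.01,0],[0,0,0]],[1,[-0.02,0.02,0],[0,0,0]],[1,[-0.03,0.02,0],[0,0,0]],[1,[-0.03,0.02,0],[0,0,0]]]'
python3 -m inch '[[1,[-0.01,0.005,0],[0,0,0]],[1,[-0.02,0.005,0],[0,0,0]],[1,[-0.02,0.005,0],[0,0,0]],[1,[-0.02,0.005,0],[0,0,0]]]'
python3 - <<'E'
from station import *
from yl import *
s=sense();print(s['t'],s['tcp_pos'],s['force'])
d=np.load('w12.npz');p=d['p']
cv2.imwrite('pics/w12c.png',cv2.resize(p[190:360,60:500],None,fx=1.8,fy=3,interpolation=cv2.INTER_CUBIC))
E
```

```text
t: 18.7
tcp_pos: [0.6194, 0.0037, 0.0357]
tool_rot: [0.991, -0.135, 0.007, 0.0]
force: [8.4, -2.2, 2.4]
finger_gap: 0.576
t: 19.1
tcp_pos: [0.6192, 0.0037, 0.036]
tool_rot: [0.991, -0.135, 0.009, 0.0]
force: [11.4, -1.3, 1.5]
finger_gap: 0.57
19.1 [0.61915771 0.00370362 0.03601107] [11.35311582 -1.26857024  1.51159772]
```

It is hardly moving against 11 N. I'll relax the push, release and retreat upward to look.

```bash
python3 -m inch '[[1,[0.04,0,0],[0,0,0]],[1,[0.07,0,0],[0,0,0]],[1,[0.07,0,0],[0,0,0]]]'
python3 -m inch '[[0.5,[0,0,0],[0,0,0]],[-0.4,[0,0,0],[0,0,0]],[-0.8,[0,0,0],[0,0,0]],[-1,[0,0,0],[0,0,0]],[-1,[0,0,0],[0,0,0]],[-1,[0,0,0],[0,0,0]]]'
python3 -m inch '[[-1,[0,0,-0.4],[0,0,0]],[-1,[-0.2,0,-0.8],[0,0,0]],[-1,[-0.5,0,-1],[0,0,0]],[-1,[-0.5,0,-1],[0,0,0]],[-1,[-0.5,0,-1],[0,0,0]]]'
python3 - <<'E'
from station import *
from m import *
s=sense();c=camera_info('wrist');p,d=snapshot('wrist')
print(s['t'],s['tcp_pos'],s['force'])
cv2.imwrite('pics/w13.png',p);np.savez('w13.npz',p=p,d=d,**c)
E
```

```text
t: 19.4
tcp_pos: [0.6198, 0.0035, 0.035]
tool_rot: [0.991, -0.135, 0.002, -0.0]
force: [3.3, 1.8, 6.3]
finger_gap: 0.574
t: 20.0
tcp_pos: [0.6177, 0.0032, 0.0338]
tool_rot: [0.991, -0.135, -0.001, 0.0]
force: [-0.4, -0.6, -1.5]
finger_gap: 1.003
t: 20.5
tcp_pos: [0.5701, 0.0167, 0.1349]
tool_rot: [0.991, -0.135, 0.001, 0.0]
force: [-0.3, -0.5, -0.2]
finger_gap: 1.001
20.5 [0.57005483 0.01665406 0.13486987] [-0.32819551 -0.51405064 -0.1970961 ]
```

View pics/w13.png

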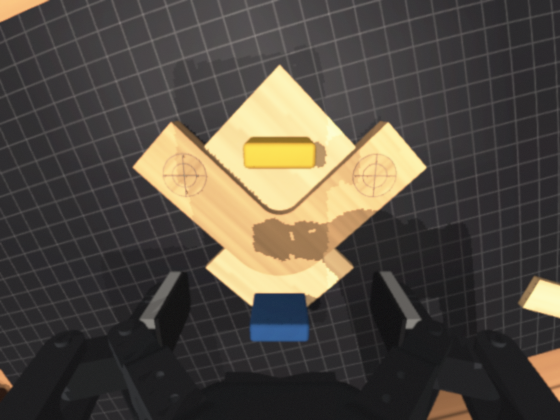

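Yellow sits in the inside corner (far corner (280,66), rounded corner at (281,208)) and blue still sits outside. Measuring yellow against the bracket.

```bash
cat > y2.py <<'E'
from h import *
def y2(f,O1,O2,F1,F2,I1=None,I2=None):
    d=np.load(f);p=d['p'];c={k:d[k] for k in ('K','dist','origin','orientation')}
    o1=line(c,p,*O1,.022,4);o2=line(c,p,*O2,.022,4);f1=line(c,p,*F1,.009,4);f2=line(c,p,*F2,.009,4)
    for l in (o1,o2,f1,f2): print(round(l[2]%180,2),l[3].round(2),l[4])
    y=np.radians((o1[2]%180+o2[2]%180)/2-90);yt=np.radians((f1[2]%180+f2[2]%180)/2-90)
    u=np.array([np.cos(y),np.sin(y)]);n=np.array([-u[1],u[0]]);ut=np.array([np.cos(yt),np.sin(yt)])
    mo=meet(o1,o2);fc=meet(f1,f2);ac=fc-.099*ut
    print('yaw',np.degrees(y),np.degrees(yt),'rel',yt-y,'b',mo+.0354*u)
    e=mo+.099*u-ac;print('arc to go along -x / lat (mm), outer ref',-e@u*1e3,e@n*1e3)
    if I1:
        a,b=line(c,p,*I1,.022,3),line(c,p,*I2,.022,3);mi=meet(a,b);e=mi+.0283*u-ac
        print(a[2]%180,b[2]%180,a[3],b[3],'inner ref',-e@u*1e3,e@n*1e3)
E
python3 - <<'E'
from y2 import *
y2('w13.npz',((137,171),(222,246)),((423,171),(338,246)),((277,70),(210,141)),((283,70),(353,142)))
p=np.load('w13.npz')['p']
cv2.imwrite('pics/w13c.png',cv2.resize(p[50:260,120:440],None,fx=2.4,fy=2.4,interpolation=cv2.INTER_CUBIC))
E
```

```text
29.62 0.19 60
119.33 0.18 60
119.57 0.14 60
29.56 0.17 60
yaw -15.525263870750166 -15.430308521585374 rel 0.001657283485306471 b [0.52155509 0.02986527]
arc to go along -x / lat (mm), outer ref 1.1868760776164238 0.10421545990262765
```

View pics/w13c.png

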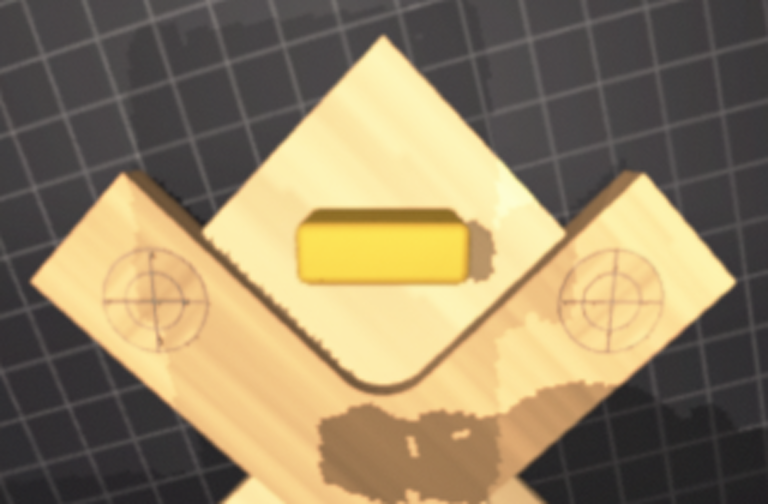

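```bash
python3 - <<'E'
from y2 import *
from station import *
y2('w13.npz',((137,171),(222,246)),((423,171),(338,246)),((277,70),(210,141)),((283,70),(353,142)),((173,124),(258,204)),((386,125),(302,204)))
p,_=snapshot('top');cv2.imwrite('pics/top2.png',p);np.save('top2.npy',p)
cv2.imwrite('pics/top2c.png',cv2.resize(p[120:250,200:350],None,fx=4,fy=4,interpolation=cv2.INTER_CUBIC))
E
```

```text
29.62 0.19 60
119.33 0.18 60
119.57 0.14 60
29.56 0.17 60
yaw -15.525263870750166 -15.430308521585374 rel 0.001657283485306471 b [0.52155509 0.02986527]
arc to go along -x / lat (mm), outer ref 1.1868760776164238 0.10421545990262765
29.514112269820856 119.69082278226779 0.15354922510885435 0.15891535104493845 inner ref 0.8702538092782163 -0.1919208552653957
```

View pics/top2.png

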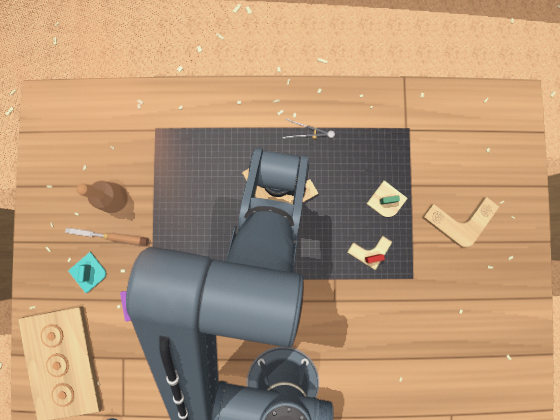

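```bash
python3 - <<'E'
from y2 import *
d=np.load('w13.npz');p=d['p'];D=d['d'];c={k:d[k] for k in ('K','dist','origin','orientation')}
a,b=line(c,p,(173,124),(258,204),.022,3),line(c,p,(386,125),(302,204),.022,3)
o1=line(c,p,(137,171),(222,246),.022,4);o2=line(c,p,(423,171),(338,246),.022,4)
print('mo-mi mm (70.7)',np.hypot(*(meet(a,b)-meet(o1,o2)))*1e3)
M=R.from_quat(c['orientation']).as_matrix()
def plane(poly,n):
    m=np.zeros(D.shape,np.uint8);cv2.fillPoly(m,[np.array(poly)],1);v,u=np.nonzero(m&(D>0))
    q=cv2.undistortPoints(np.c_[u,v].astype(float).reshape(-1,1,2),c['K'],c['dist'])[:,0]
    P=(np.c_[q,np.ones(len(q))]*D[v,u][:,None])@M.T+c['origin']
    A=np.c_[P[:,:2]-P[:,:2].mean(0),np.ones(len(P))];x=np.linalg.lstsq(A,P[:,2],rcond=None)[0];print(n,len(u),'slope',x[:2],'z',x[2])
plane([(280,75),(320,115),(318,132),(242,132),(240,118)],'yellow far')
plane([(250,175),(308,175),(285,198),(275,198)],'yellow near')
plane([(280,75),(345,142),(322,165),(318,133),(242,133),(240,165),(215,142)],'yellow')
plane([(225,255),(245,272),(235,285),(212,267)],'blue L');plane([(335,255),(348,267),(325,287),(315,275)],'blue R')
plane([(150,165),(170,145),(200,180),(190,200)],'leg')
plane([(440,100),(500,100),(500,160),(440,160)],'mat')
E
```

```text
mo-mi mm (70.7) 71.01723970361697
yellow far 2957 slope [-0.00601056  0.00222826] z 0.009890946883969085
yellow near 838 slope [ 1.78615812e-05 -1.25862739e-03] z 0.009764746507743853
yellow 4413 slope [ 6.99451142e-04 -7.72411687e-06] z 0.009867687989569213
blue L 503 slope [0.00545555 0.00039064] z 0.009776508424144011
blue R 521 slope [-0.00222048 -0.00349755] z 0.009789632859811692
leg 1271 slope [-0.00283351 -0.01619169] z 0.02322900398886034
mat 3700 slope [0.00119899 0.00095721] z 0.0016282432779861854
```

```bash
python3 - <<'E'
from station import *
print(sense()['t']);print(sign_off())
E
```

```text
20.6
the job is handed in; nothing more can be done
None
```

I seated the blue concave_50 on the outside corner and the yellow convex_20 in the inside corner of the mat's bracket, then handed the job in at 20.6 s. That bracket is bracket_p: its corner radii measured about 52 mm and 19 mm.

| Last check | Blue concave_50 | Yellow convex_20 |
|---|---|---|
| Yaw error against the bracket | about 0.000 rad | 0.002 rad |
| Arc centre, along the bisector | 0.6 mm | 0.9–1.2 mm |
| Arc centre, sideways | 0.1 mm | 0.1–0.2 mm |

- **Along-bisector offset:** this is not fully settled. Yellow's two reference edges disagreed by 0.3 mm. The measured spans read slightly long against their known sizes, so I expect the true offsets are smaller.
- **Contact:** while I pushed, each template slid along one leg and stopped against the other, with the reaction force rising. I take that as contact on both edges. I did not test rocking directly.
- **Flatness:** the depth image put both plates at about 9.8 mm. Yellow's plane was level; the small patches I could see of blue sloped less than 0.006.
- **Everything else:** I never approached the red and green templates, mallet, gouge or dividers. The last top view showed them where they started.

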